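Gauge the marked gel cassette

TASK

Take the taper gauge out of its holder by the orange handle and, from above, slide its blade between the two glass plates of the cassette that has the green marker beside it, down until it drags snugly against both plates and the tops of the blue lips lie within the green band on the blade. Finish still holding the gauge there, upright and still. Keep the gauge off the red-marked cassette, do not force the glass plates wide apart, and leave the markers and everything else on the bench where they are.

Things in the scene. Friction and masses are not known exactly. Their poses are not given: they have to be found in the camera images.
- gauge_grip (a point): centre of the orange handle of the taper gauge. Handle 14 mm thick (x) x 32 mm wide (y) x 53 mm tall, z up. Below it, in order: a dark collar 24 x 36 x 5 mm, then the steel blade, 70 mm long, 24 mm wide (y), tapering evenly from 9 mm thick (x) under the collar to 2 mm at the tip. The tip is 101.5 mm below this point. 120 g; the two faces are alike
- gauge_band (a point): middle of the green band painted round the gauge's blade; the band is 18 mm tall, its middle 49 mm above the tip and 52.5 mm below the handle's centre; axes as the handle
- holder: blue block 64 x 76 x 80 mm fixed to the bench with an upright slot through its top, in which the gauge stands at the start, the collar resting on the block; origin under its centre; the axes of the gauge and of the block then agree
- gauge: the taper gauge, loose; origin at the middle of the blade tip, z up towards the handle
- cassette_a: gel cassette a: white base 74 (x) x 130 (y) x 14 mm fixed to the bench, grey uprights up to 94 mm, and two upright parallel glass plates 5 mm thick, 104 mm wide (along y) with blue flared lips along their top edges. Origin under the centre of the base; x is across the plates (their thickness direction), y along them, z up. The two cassettes are alike
- cassette_a_mouth (a point): middle of the slot of cassette a, at the height of the tops of its blue lips (105 mm above the bench), axes as the cassette. The lips form a V funnel 13 mm wide at the top narrowing in 5 mm of height to the 3 mm gap between the glass plates (104 mm long along y, 84 mm deep)
- cassette_a_front (a joint): how far the glass plate on the -x side of cassette a is pushed outward, 0 at rest to 0.005 m at its stop; spring of 3 N per mm with 1.2 N preload, pressing it back towards the slot. With the blade in to mid-band each plate gives about 1.7 mm and the blade drags with roughly 3 to 6 N
- cassette_a_back (a joint): how far the glass plate on the +x side of cassette a is pushed outward, 0 at rest to 0.005 m at its stop; spring of 3 N per mm with 1.2 N preload, pressing it back towards the slot. With the blade in to mid-band each plate gives about 1.7 mm and the blade drags with roughly 3 to 6 N
- cassette_b: gel cassette b: white base 74 (x) x 130 (y) x 14 mm fixed to the bench, grey uprights up to 94 mm, and two upright parallel glass plates 5 mm thick, 104 mm wide (along y) with blue flared lips along their top edges. Origin under the centre of the base; x is across the plates (their thickness direction), y along them, z up. The two cassettes are alike
- cassette_b_mouth (a point): middle of the slot of cassette b, at the height of the tops of its blue lips (105 mm above the bench), axes as the cassette. The lips form a V funnel 13 mm wide at the top narrowing in 5 mm of height to the 3 mm gap between the glass plates (104 mm long along y, 84 mm deep)
- cassette_b_front (a joint): how far the glass plate on the -x side of cassette b is pushed outward, 0 at rest to 0.005 m at its stop; spring of 3 N per mm with 1.2 N preload, pressing it back towards the slot. With the blade in to mid-band each plate gives about 1.7 mm and the blade drags with roughly 3 to 6 N
- cassette_b_back (a joint): how far the glass plate on the +x side of cassette b is pushed outward, 0 at rest to 0.005 m at its stop; spring of 3 N per mm with 1.2 N preload, pressing it back towards the slot. With the blade in to mid-band each plate gives about 1.7 mm and the blade drags with roughly 3 to 6 N
- marker_green: loose green knob-shaped marker, 36 mm across, 32 mm tall, origin under its centre; stands on the bench about 75 mm from the slot, on the +x side, of the cassette to be gauged
- marker_red: loose red knob-shaped marker, 36 mm across, 32 mm tall, origin under its centre; stands on the bench about 75 mm from the slot, on the +x side, of the cassette to be left alone
- tipbox_red: loose open tip box, blue base with red top, 85 x 120 x 51 mm, origin under its centre; leave alone
- tipbox_yellow: loose open tip box, blue base with yellow top, 85 x 120 x 51 mm, origin under its centre; leave alone
- wash_bottle: loose white wash bottle, 68 mm across, 195 mm tall with a bent spout, origin under its centre; leave alone
- jar: loose open white jar, 90 mm across, 100 mm tall, origin under its centre; leave alone
- tube_rack: loose clear tube rack, 60 x 140 x 30 mm, origin under its centre; leave alone
There are look-alikes about, which are no part of the job. What is shaped like the holder but turquoise is not meant.

How it is judged (in metres and radians):
On the way:
1. the gauge is lifted clear out of its holder in the fingers (height (world z) of gauge above 0.085 m and contact force between gauge and holder below 0.1 N and contact force between the fingers and gauge above 2 N), for 0.2 s.
At the end, for the whole second after the job is handed in: Gauge held in the fingers (over 3 N), upright (0.12 rad), still; in the green-marked cassette its band middle within 11 mm in height of the lip tops and 3 mm of the slot middle, pressing over 1.5 N, both plates pushed out 0.2 to 4 mm; all else within 20 mm of its start (((horizontal distance between marker_green and cassette_a_mouth below 0.115 m and z of gauge_band in the frame of cassette_a_mouth between -0.011 and 0.011 m and x of gauge_band in the frame of cassette_a_mouth between -0.003 and 0.003 m and y of gauge_band in the frame of cassette_a_mouth between -0.045 and 0.045 m and contact force between gauge and cassette_a above 1.5 N and value of joint cassette_a_front between 0.0002 and 0.004 m and value of joint cassette_a_back between 0.0002 and 0.004 m) or (horizontal distance between marker_green and cassette_b_mouth below 0.115 m and z of gauge_band in the frame of cassette_b_mouth between -0.011 and 0.011 m and x of gauge_band in the frame of cassette_b_mouth between -0.003 and 0.003 m and y of gauge_band in the frame of cassette_b_mouth between -0.045 and 0.045 m and contact force between gauge and cassette_b above 1.5 N and value of joint cassette_b_front between 0.0002 and 0.004 m and value of joint cassette_b_back between 0.0002 and 0.004 m)) and contact force between the fingers and gauge above 3 N and angle between gauge's own z axis and vertical below 0.12 rad and linear speed of gauge below 0.01 m/s and not (distance of any of tipbox_red, tipbox_yellow, wash_bottle, jar, tube_rack, marker_green, marker_red from where it was at the start of the episode above 0.02 m)); the arm keeps its last pose, push and grip.
It fails at once if the gauge touches the red-marked cassette ((horizontal distance between marker_green and cassette_a_mouth below 0.115 m and contact force between gauge and cassette_b above 0.5 N) or (horizontal distance between marker_green and cassette_b_mouth below 0.115 m and contact force between gauge and cassette_a above 0.5 N)).
It fails at once if a glass plate is forced out by more than 4.5 mm (value of joint any of cassette_a_front, cassette_a_back, cassette_b_front, cassette_b_back above 0.0045 m).
It fails at once if a marker or a bystander is moved by more than 20 mm (distance of any of tipbox_red, tipbox_yellow, wash_bottle, jar, tube_rack, marker_green, marker_red from where it was at the start of the episode above 0.02 m).
It also fails if it takes over 48 s, if anything falls off the work surface, if the arm or the gripper's body presses on something with over 40 N, if the wrist force passes 120 N, or if a joint passes its speed limit or range.

ROBOT

A 6-joint arm with a two-finger parallel gripper is mounted at the origin on the work surface. World frame = base frame: x ahead of the robot, y to its left, z up, the work surface at z = 0. Lengths are in m, angles in degrees, forces in N, time in s.
With the tool pointing down it reaches from about 0.375 to 0.9 m from the base axis. Payload 3.1 kg.
Tool frame: the origin (TCP) lies midway between the tips of the shut fingers; the grasp point (between the pads) lies 19 mm behind it; z points along the fingers, y is the direction in which the jaws open and shut (so a half turn about z gives the same grasp; the last joint's range is limited). The gripper opens to 87 mm and grips with 3 to 60 N. Pads are 19 mm wide; open, the fingers measure 117 mm over their backs; the gripper's body (75 mm by 190 mm) begins 51 mm behind the grasp point.
Start: joints at [-85.514, 30.224, 82.088, -0, 67.689, -10.227], TCP at [0.159, -0.604, 0.223] pointing down, gripper open.
Joint ranges: [-176.69, 176.69], [-43.24, 126.21], [12.49, 139.97], [-82, 262], [0, 151.66], [-163.58, 163.58]. Speed limits (degrees/s): [159.86, 159.86, 180, 180, 180, 180].

INTERFACE

Orientations are given as a 3x3 rotation matrix whose columns are the frame's x, y, z axes.
In Python, from rig import bot, capture, get_calibration gives the robot as it stands.
- The arm moves only by the tool play_rows, never from a script. Its arguments are lists of equal length, an entry for each row: "fingers": the closure in counts, from 0 (fully open) to 255 (shut); "linear": the shift along the tool's x, y, z in mm, a list of three; "rot": the turn, a rotation vector about the tool's x, y, z in degrees, a list of three. A call has 1 to 20 rows; each row is the pose to reach, as a shift and turn from the pose commanded when the call began, along the tool's axes at that moment; what a row does not reach only later rows make up. A row lasts 1/10 s, in which the tool goes at most 50 mm and 8.59 degrees, less where a joint would pass 70% of its speed; a pose out of reach is approached as far as the arm can. A call with a gripper value outside its range is refused whole. The fingers move at their own pace and stop on an object; the grip force is fixed at half the most. Time passes only in rows, so rows that repeat a pose let the fingers close. It gives the time, the measured TCP pose, the force and the opening at its end, in the units of the state.
- bot.read_state(): the state, without advancing time (a new reading comes with each control period).
- capture(name): name is "scene" or "top" or "wrist"; returns the picture (400x640x3 uint8, red, green, blue); there is no depth.
- get_calibration(name): a dict with "vfov" (degrees; the focal length in pixels is half the picture's height over the tangent of half this angle, whatever the lens; pixels are square), "cx", "cy" (the principal point, pixels), "dist" ([k1, k2, p1, p2, k3] as OpenCV has them; the pictures are not rectified), "camera_from_world" (4x4, takes a point from world to camera coordinates). Camera axes: x right, y down, z forward; pixel columns grow to the right and rows downward; lengths in m; the calibration is good to about 2 mm. A picture is of the moment at which its call begins: read the wrist's pose just before it. get_calibration takes no time and is no camera call; for the wrist camera it gives the pose at the moment of the call.
- bot.hand_in(): hands the job in, once; it reports no verdict.
The state is a dict: "time_s": time; "joint_positions": joint angles; "qvel": joint speeds; "tau": joint torques, N m; "position": TCP position; "tcp_rot": TCP orientation; "force": force on the tool from outside, world axes, zero at the start; "moment": the same for the moment, N m; "opening": opening from 0.0 (shut) to 1.0 (fully open).
Only numpy, scipy, OpenCV 4.12 (cv2) and the standard library are available. Lean on these libraries where they do the work, as an engineer would, in place of code of your own. Each camera call takes 0.05 s, during which the arm holds its last target.

## Working session

There is one attempt and no reset: what is moved stays moved. The work goes in short steps, Python scripts to look and compute and a tool call to move; the robot and the scene stay as the last step left them, time stands still between calls to the robot, and variables do not carry over. Pictures are saved under pics/ and viewed, and the job is handed in when it is done.

Besides the shell and the picture viewer there is one more tool, called after "Emit:" as name(argument=value, ...) on one line, values as JSON. play_rows: Moves the arm, as the interface text tells. Its arguments: {"type":"object","properties":{"fingers":{"type":"array"},"linear":{"type":"array"},"rot":{"type":"array"}},"required":["fingers","linear","rot"]}

```bash
mkdir -p pics; ls
python3 - <<'E'
from rig import bot,capture,get_calibration
import cv2
for n in("scene","top","wrist"):
    c=get_calibration(n);print(n,c)
    cv2.imwrite(f"pics/{n}0.png",capture(n)[:,:,::-1])
print(bot.read_state())
E
```

```text
pics
scene {'vfov': 45.35056359128355, 'cx': 320.43662014261827, 'cy': 198.04398549954666, 'dist': array([0.01783645, 0.        , 0.        , 0.        , 0.        ]), 'camera_from_world': array([[ 0.87603628,  0.48217878, -0.00800382, -0.50515397],
       [ 0.40952469, -0.75259556, -0.51564469, -0.1589312 ],
       [-0.25465657,  0.4484457 , -0.85676513,  1.46583218],
       [ 0.        ,  0.        ,  0.        ,  1.        ]])}
top {'vfov': 43.673061576267756, 'cx': 322.6135967312524, 'cy': 201.1275952393433, 'dist': array([-0.0501781,  0.       ,  0.       ,  0.       ,  0.       ]), 'camera_from_world': array([[-0.02627204, -0.99957396, -0.01271494,  0.06343689],
       [-0.99267838,  0.02758665, -0.11759514,  0.55647847],
       [ 0.1178958 ,  0.00953238, -0.99298022,  1.2988649 ],
       [ 0.        ,  0.        ,  0.        ,  1.        ]])}
wrist {'vfov': 71.4793142890487, 'cx': 319.2138274483588, 'cy': 201.51730734802206, 'dist': array([-0.01164564,  0.        ,  0.        ,  0.        ,  0.        ]), 'camera_from_world': array([[ 0.25362003, -0.96730243, -0.00170035, -0.6
[... 271 characters left out ...]
  8.21420785e+01, -2.34097826e-04,
        6.76892925e+01, -1.02295409e+01]), 'qvel': array([-0.01883535, -0.20002647, -0.19854385, -0.04478   ,  0.03280561,
        0.058175  ]), 'tau': array([ 1.43422167e-04, -4.40432632e+01, -1.76840562e+01,  6.33603358e-02,
        5.52813581e-02, -9.82756660e-05]), 'position': array([ 0.15871017, -0.60390873,  0.22179009]), 'tcp_rot': array([[ 9.67202610e-01,  2.54006089e-01, -1.36663051e-04],
       [ 2.54005951e-01, -9.67201172e-01,  1.69393373e-03],
       [ 2.98088818e-04, -1.67309035e-03, -9.99998556e-01]]), 'force': array([0.3276304 , 0.76566999, 0.49794775]), 'moment': array([ 0.0780188 , -0.00532293,  0.01542038]), 'opening': 1.0023124059944157}
```

View pics/scene0.png

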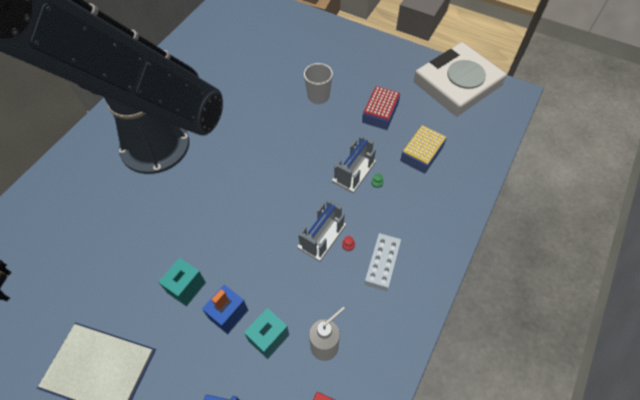

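View pics/top0.png

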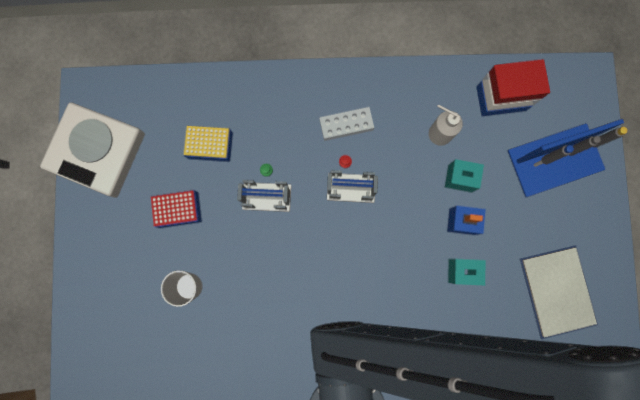

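View pics/wrist0.png

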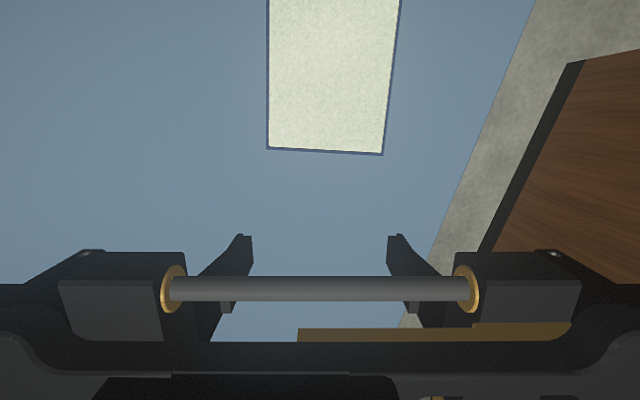

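Top view: the blue holder is at (469,220) with the orange handle at (475,218). The two turquoise look-alikes at (465,175) and (470,272) aren't meant. The green marker at (266,170) is beside the cassette at (265,196). The red marker at (345,161) is beside the cassette at (352,186). I'll check this in enlarged crops.

Run:
```python
import cv2,numpy as np
t=cv2.imread("pics/top0.png");s=cv2.imread("pics/scene0.png")
f=lambda im,x,y,w,h,k:cv2.resize(im[y:y+h,x:x+w],None,fx=k,fy=k,interpolation=cv2.INTER_CUBIC)
cv2.imwrite("pics/c1.png",np.vstack([f(t,230,145,160,70,5)]))
cv2.imwrite("pics/c2.png",f(t,430,150,80,60*2-20,6)[:600])
cv2.imwrite("pics/c3.png",f(s,150,240,150,120,5))
cv2.imwrite("pics/c4.png",f(s,290,125,110,140,4))
```

```text
(no output)
```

View pics/c1.png

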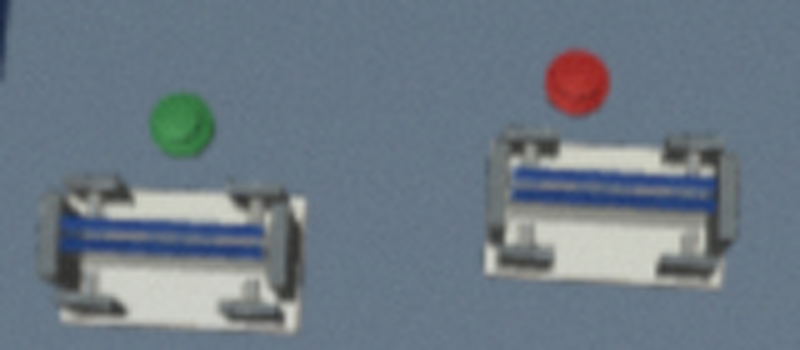

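View pics/c2.png

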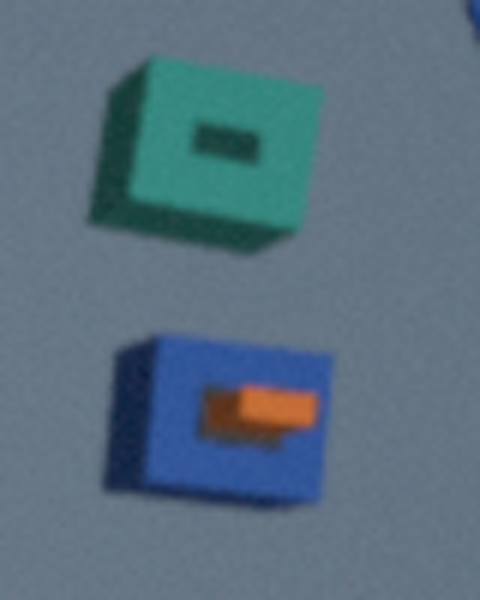

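View pics/c3.png

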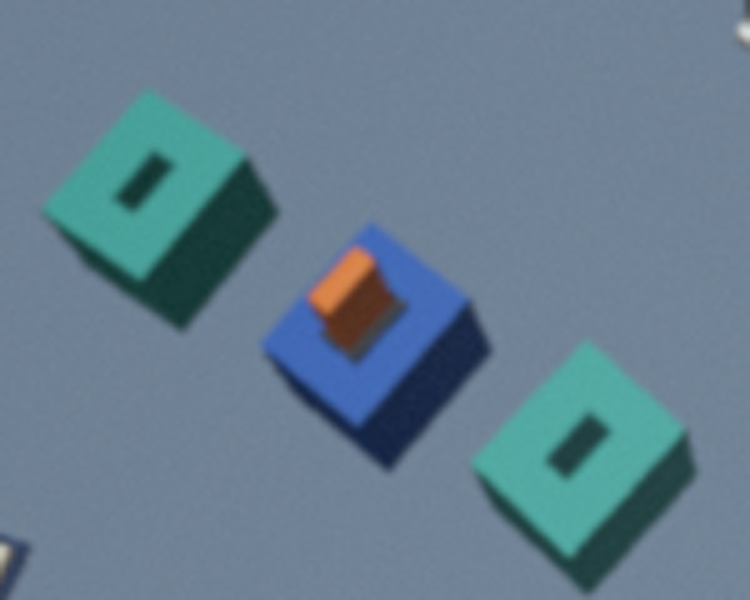

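View pics/c4.png

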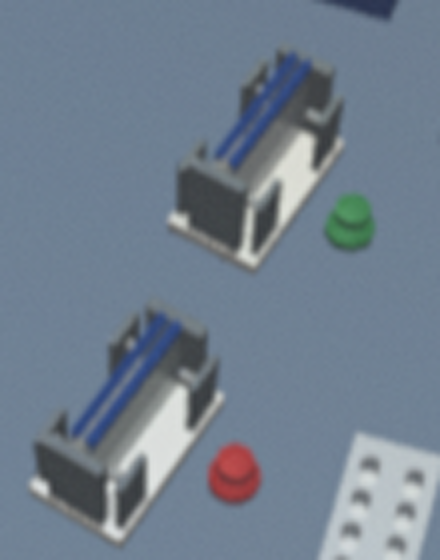

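Confirmed: the gauge stands in the blue holder, and the target is the cassette with the green marker (left one in the top view). Now the measurements.

```bash
cat > h.py <<'E'
import numpy as np,cv2
from rig import bot,capture,get_calibration
def K(c):
    f=200/np.tan(np.radians(c["vfov"]/2));return np.array([[f,0,c["cx"]],[0,f,c["cy"]],[0,0,1]])
def back(c,px,z):
    u=cv2.undistortPoints(np.array(px,float).reshape(-1,1,2),K(c),np.array(c["dist"])).reshape(-1,2)
    T=c["camera_from_world"];R=T[:3,:3];o=-R.T@T[:3,3]
    d=np.c_[u,np.ones(len(u))]@R
    return o+d*((z-o[2])/d[:,2])[:,None]
def proj(c,P):
    T=c["camera_from_world"];return cv2.projectPoints(np.array(P,float).reshape(-1,1,3),cv2.Rodrigues(T[:3,:3])[0],T[:3,3],K(c),np.array(c["dist"]))[0].reshape(-1,2)
E
python3 - <<'E'
from h import *
t=get_calibration("top");s=get_calibration("scene")
off=lambda p,o,k:np.array(p)/k+np.array(o)-0.5+0.5/k
np.set_printoptions(precision=4,suppress=True)
def rep(n,P):print(n,P.mean(0)[:2],P[:,:2].tolist().__str__()[:0]);
T=off([(155,335),(333,355),(322,505),(142,490)],(430,150),6)
P=back(t,T,.08);print("block top",P.mean(0),P[1]-P[0],P[2]-P[3])
P=back(t,off([(240,387),(319,392),(316,430),(239,426)],(430,150),6),.138);print("handle top",P.mean(0),P[1]-P[0],P[2]-P[3])
P=back(s,off([(372,224),(470,300),(357,427),(263,347)],(150,240),5),.08);print("block scene",P.mean(0),P[1]-P[0],P[2]-P[1])
P=back(s,off([(357,247),(377,265),(331,315),(309,297)],(150,240),5),.138);print("handle scene",P.mean(0),P[2]-P[1])
P=back(t,off([(62,217),(62,250),(265,228),(265,260)],(230,145),5),.105);print("casG",P.mean(0),P[2]-P[0],P[3]-P[1])
P=back(t,off([(514,168),(514,200),(715,177),(715,212)],(230,145),5),.105);print("casR",P.mean(0),P[2]-P[0])
P=back(s,off([(286,55),(311,62),(216,157),(236,166)],(290,125),4),.105);print("casG scene",P.mean(0),P[2]-P[0],P[3]-P[1])
E
```

```text
block top [ 0.4939 -0.3269  0.08  ] [-0.0108 -0.0762  0.    ] [-0.0086 -0.0767  0.    ]
handle top [ 0.4942 -0.3273  0.138 ] [-0.003  -0.0323  0.    ] [-0.0025 -0.0315  0.    ]
block scene [ 0.496 -0.327  0.08 ] [ 0.0622 -0.009   0.    ] [-0.0121 -0.0751  0.    ]
handle scene [ 0.4964 -0.3267  0.138 ] [-0.0047 -0.0289  0.    ]
casG [0.5761 0.2    0.105 ] [-0.0086 -0.1032  0.    ] [-0.008  -0.1031  0.    ]
casR [ 0.595  -0.0293  0.105 ] [-0.0075 -0.1017  0.    ]
casG scene [0.5773 0.1998 0.105 ] [-0.003  -0.1008  0.    ] [-0.0058 -0.1037  0.    ]
```

Emit:
play_rows(linear=[[40,-18,-4],[80,-37,-8],[120,-55,-12],[160,-73,-16],[200,-91,-20],[240,-110,-24],[280,-128,-28],[320,-146,-32],[360,-165,-36],[395,-183,-38],[395,-183,-38],[395,-183,-38],[395,-183,-38]], rot=[[0,0,-7],[0,0,-14],[0,0,-21],[0,0,-28],[0,0,-35],[0,0,-42],[0,0,-49],[0,0,-56],[0,0,-63],[0,0,-67.5],[0,0,-67.5],[0,0,-67.5],[0,0,-67.5]], fingers=[0,0,0,0,0,0,0,0,0,0,0,0,0])

```text
time_s: 1.45
position: [0.4935, -0.3277, 0.2602]
tcp_rot: [[0.137, 0.991, -0.001], [0.991, -0.137, 0.0], [0.0, -0.001, -1.0]]
force: [0.4, 1.0, -0.0]
opening: 1.0
```

Run:
```python
from h import *
np.set_printoptions(precision=4,suppress=True)
c=get_calibration("wrist");im=capture("wrist");cv2.imwrite("pics/w1.png",im[:,:,::-1])
np.save("w1.npy",c["camera_from_world"])
s=bot.read_state();print(s["time_s"],s["position"],s["tcp_rot"],s["force"])
```

```text
1.5 [ 0.4933 -0.328   0.2602] [[ 0.1373  0.9905 -0.0009]
 [ 0.9905 -0.1373  0.0002]
 [ 0.0001 -0.0009 -1.    ]] [-0.0007  0.1905 -0.4601]
```

View pics/w1.png

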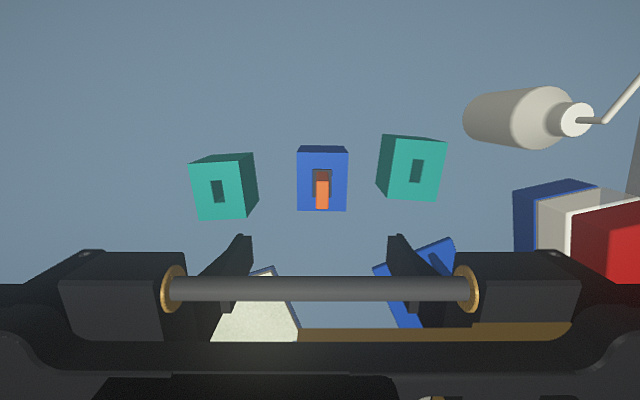

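The orange handle in the blue holder is at (322,193), between the fingers. I'll take an enlarged crop to measure it.

Run:
```python
import cv2
im=cv2.imread("pics/w1.png");cv2.imwrite("pics/w1c.png",cv2.resize(im[140:220,280:365],None,fx=7,fy=7,interpolation=cv2.INTER_CUBIC))
```

```text
(no output)
```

View pics/w1c.png

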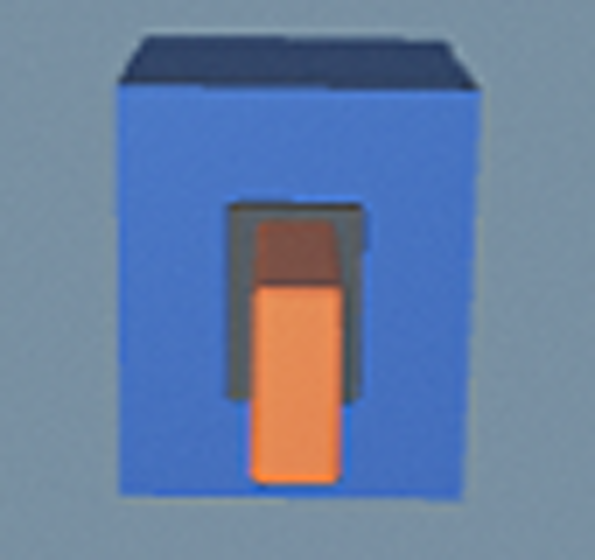

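Run:
```python
from h import *
np.set_printoptions(precision=4,suppress=True)
c=get_calibration("wrist");c["camera_from_world"]=np.load("w1.npy")
off=lambda p:np.array(p)/7+np.array((280,140))-0.5+0.5/7
P=back(c,off([(118,85),(481,90),(464,499),(118,496)]),.08);print(P.mean(0),P[1]-P[0],P[2]-P[3],P[1]-P[2],P[0]-P[3])
P=back(c,off([(253,287),(342,287),(340,484),(252,482)]),.138);print(P.mean(0),P[1]-P[0],P[2]-P[3],P[1]-P[2],P[0]-P[3])
P=back(c,off([(227,204),(362,206),]),.085);print(P.mean(0),P[1]-P[0])
```

```text
[ 0.4967 -0.3276  0.08  ] [ 0.0627 -0.0095  0.    ] [ 0.0638 -0.0094  0.    ] [0.0111 0.075  0.    ] [0.0123 0.0751 0.    ]
[ 0.4965 -0.327   0.138 ] [ 0.0132 -0.0018  0.    ] [ 0.0134 -0.0022  0.    ] [0.0043 0.0309 0.    ] [0.0045 0.0305 0.    ]
[ 0.499  -0.3096  0.085 ] [ 0.0234 -0.0036  0.    ]
```

Emit:
play_rows(linear=[[1.4,3,25],[1.4,3,60],[1.4,3,95],[1.4,3,125],[1.4,3,150],[1.4,3,162],[1.4,3,167],[1.4,3,167],[1.4,3,167],[1.4,3,167],[1.4,3,167],[1.4,3,167],[1.4,3,167],[1.4,3,167],[1.4,3,167],[1.4,3,167],[1.4,3,167]], rot=[[0,0,0.5],[0,0,0.5],[0,0,0.5],[0,0,0.5],[0,0,0.5],[0,0,0.5],[0,0,0.5],[0,0,0.5],[0,0,0.5],[0,0,0.5],[0,0,0.5],[0,0,0.5],[0,0,0.5],[0,0,0.5],[0,0,0.5],[0,0,0.5],[0,0,0.5]], fingers=[0,0,0,0,0,0,0,0,255,255,255,255,255,255,255,255,255])

```text
time_s: 3.2
position: [0.4975, -0.3261, 0.0935]
tcp_rot: [[0.144, 0.99, -0.0], [0.99, -0.144, 0.0], [0.0, -0.0, -1.0]]
force: [-0.3, -0.1, -0.4]
opening: 0.267
```

Run:
```python
from h import *
np.set_printoptions(precision=4,suppress=True)
im=capture("wrist");cv2.imwrite("pics/w2.png",im[:,:,::-1])
s=bot.read_state();print(s["time_s"],s["position"],s["force"],s["moment"],s["opening"]*87)
```

```text
3.25 [ 0.4975 -0.3261  0.0935] [-1.4755 -0.4667 -0.4507] [-0.0339 -0.1317  0.0283] 19.196563101572256
```

View pics/w2.png

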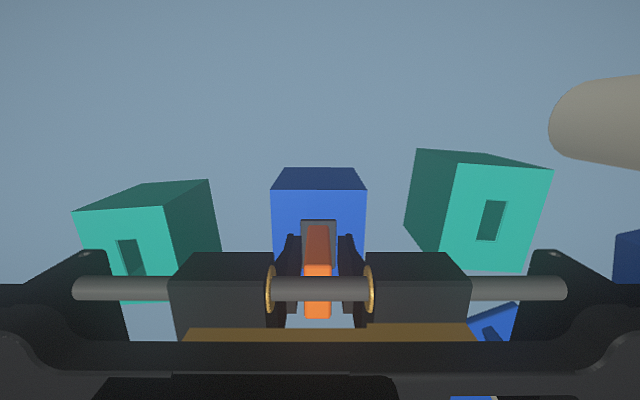

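The fingers have nearly closed on the handle at (318,290). I'll give them more time.

Emit:
play_rows(linear=[[0,0,0],[0,0,0],[0,0,0],[0,0,0],[0,0,0],[0,0,0]], rot=[[0,0,0],[0,0,0],[0,0,0],[0,0,0],[0,0,0],[0,0,0]], fingers=[255,255,255,255,255,255])

```text
time_s: 3.85
position: [0.4974, -0.3261, 0.0935]
tcp_rot: [[0.144, 0.99, -0.0], [0.99, -0.144, 0.0], [0.0, -0.0, -1.0]]
force: [-0.8, 0.4, -0.5]
opening: 0.159
```

Emit:
play_rows(linear=[[0,0,-4],[0,0,-12],[0,0,-22],[0,0,-35],[0,0,-50],[0,0,-65],[0,0,-80],[0,0,-95],[0,0,-110],[0,0,-125],[0,0,-140],[0,0,-155],[0,0,-165],[0,0,-170],[0,0,-170],[0,0,-170]], rot=[[0,0,0],[0,0,0],[0,0,0],[0,0,0],[0,0,0],[0,0,0],[0,0,0],[0,0,0],[0,0,0],[0,0,0],[0,0,0],[0,0,0],[0,0,0],[0,0,0],[0,0,0],[0,0,0]], fingers=[255,255,255,255,255,255,255,255,255,255,255,255,255,255,255,255])

```text
time_s: 5.45
position: [0.4972, -0.3259, 0.2632]
tcp_rot: [[0.144, 0.99, -0.001], [0.99, -0.144, 0.001], [0.001, -0.001, -1.0]]
force: [-0.2, -0.2, -1.2]
opening: 0.162
```

Run:
```python
from h import *
np.set_printoptions(precision=4,suppress=True)
im=capture("scene");cv2.imwrite("pics/s3.png",im[:,:,::-1])
s=bot.read_state();print(s["time_s"],s["position"],s["tcp_rot"],s["force"],s["moment"],s["opening"]*87)
```

```text
5.5 [ 0.4971 -0.3258  0.2628] [[ 0.1441  0.9896 -0.0012]
 [ 0.9896 -0.1441  0.0011]
 [ 0.001  -0.0014 -1.    ]] [-0.2448 -0.0363 -0.8614] [-0.03   -0.1105 -0.0124] 13.90138405567866
```

View pics/s3.png

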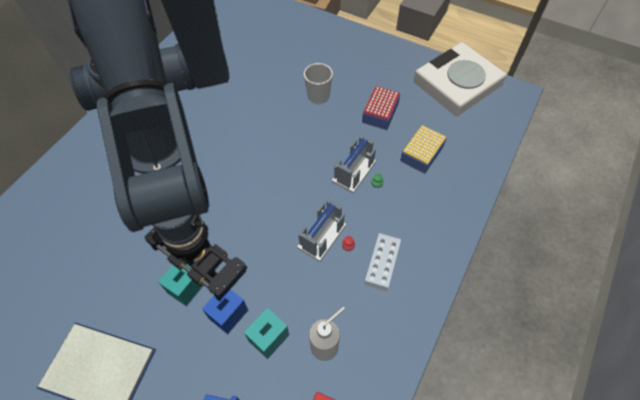

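The holder is empty at (224,306), so the gauge is lifted. Next is the move over to the green-marked cassette.

Emit:
play_rows(linear=[[6,0,0],[18,0,0],[38,0,0],[66,0,0],[102,0,0],[142,1,0],[182,1,0],[222,1,0],[262,1,0],[302,1,0],[342,2,0],[382,2,0],[422,2,0],[458,2,0],[488,2,0],[510,2,0],[524,2,0],[530,2,0],[532,2,0],[532,2,0]], rot=[[0,0,0],[0,0,0],[0,0,0],[0,0,-0.5],[0,0,-1],[0,0,-1.5],[0,0,-2],[0,0,-2.5],[0,0,-3],[0,0,-3.5],[0,0,-4],[0,0,-4],[0,0,-4],[0,0,-4],[0,0,-4],[0,0,-4],[0,0,-4],[0,0,-4],[0,0,-4],[0,0,-4]], fingers=[255,255,255,255,255,255,255,255,255,255,255,255,255,255,255,255,255,255,255,255])

```text
time_s: 7.5
position: [0.5759, 0.1995, 0.2635]
tcp_rot: [[0.075, 0.997, -0.0], [0.997, -0.075, -0.0], [-0.0, -0.0, -1.0]]
force: [-0.5, 0.0, -0.7]
opening: 0.156
```

Run:
```python
from h import *
np.set_printoptions(precision=4,suppress=True)
c=get_calibration("wrist");np.save("w4.npy",c["camera_from_world"]);im=capture("wrist");cv2.imwrite("pics/w4.png",im[:,:,::-1])
im=capture("scene");cv2.imwrite("pics/s4.png",cv2.resize(im[80:260,260:460,::-1],None,fx=3.3,fy=3.3,interpolation=cv2.INTER_CUBIC))
s=bot.read_state();print(s["time_s"],s["position"],s["tcp_rot"],s["force"],s["moment"],s["opening"]*87)
```

```text
7.6 [0.5761 0.199  0.2635] [[ 0.076   0.9971 -0.0003]
 [ 0.9971 -0.076  -0.0004]
 [-0.0004 -0.0002 -1.    ]] [ 0.3417  0.8173 -1.1543] [-0.0423 -0.1064  0.0496] 13.99781650560051
```

View pics/w4.png

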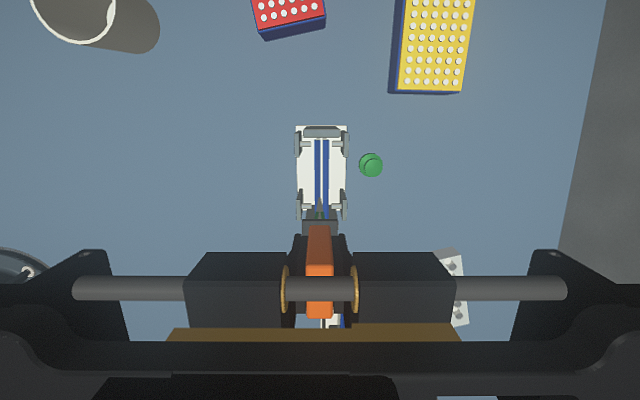

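View pics/s4.png

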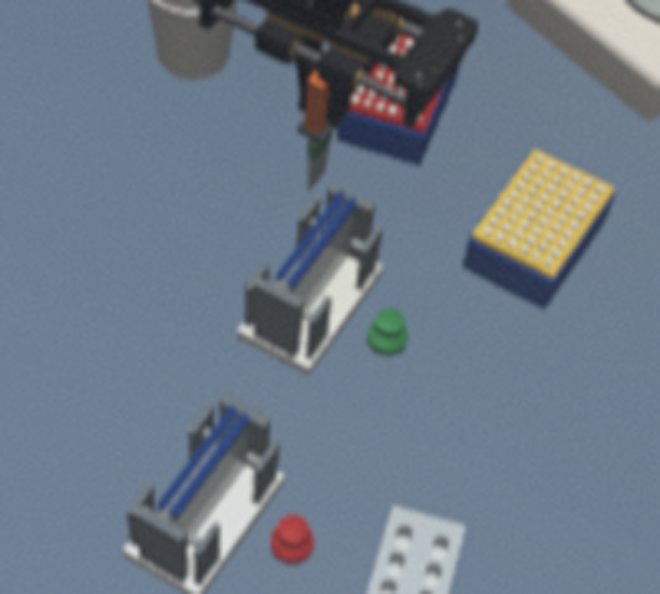

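The cassette's lips run down columns ~314–329 and the gauge hangs below the hand. I'll enlarge the lips.

Run:
```python
import cv2
im=cv2.imread("pics/w4.png");cv2.imwrite("pics/w4c.png",cv2.resize(im[120:225,275:370],None,fx=6,fy=6,interpolation=cv2.INTER_CUBIC)[:600])
```

```text
(no output)
```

View pics/w4c.png

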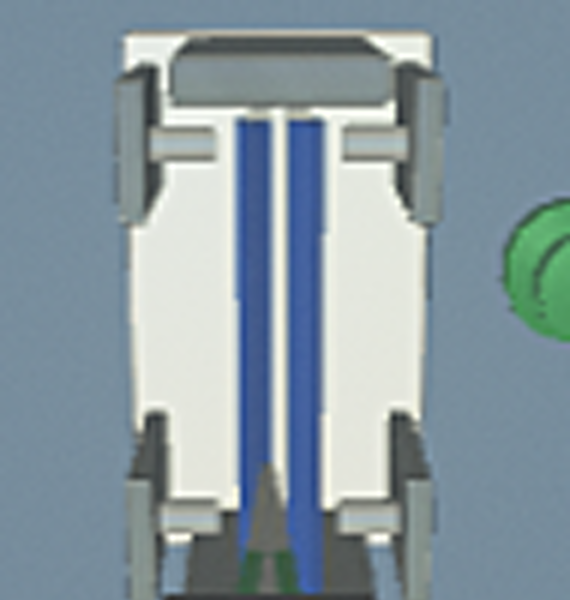

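Run:
```python
from h import *
np.set_printoptions(precision=4,suppress=True)
c=get_calibration("wrist");c["camera_from_world"]=np.load("w4.npy")
off=lambda p:np.array(p)/6+np.array((275,120))-0.5+0.5/6
P=back(c,off([(236,120),(325,120),(238,480),(323,480)]),.105);m1=(P[0]+P[1])/2;m2=(P[2]+P[3])/2
print(m1,m2,P[1]-P[0],P[3]-P[2]); d=m2-m1; print("yaw",np.degrees(np.arctan2(-d[0],-d[1])))
P=back(c,off([(271,130),(288,130),(270,440),(288,440)]),.105)
m3=(P[0]+P[1])/2;m4=(P[2]+P[3])/2;print(m3,m4,P[1]-P[0])
d=m4-m3; print("yaw",np.degrees(np.arctan2(-d[0],-d[1])))
t=back(c,off([(267,463)]),.18)[0];print("tip",t)
for a,b in((m1,m2),(m3,m4)):
  print("slot x at y=.2",a[0]+(b-a)[0]*(.2-a[1])/(b-a)[1])
print(proj(c,[[.576,.2115,.1755]]), np.linalg.inv(c["camera_from_world"])[:3,3])
```

```text
[0.5825 0.2545 0.105 ] [0.5774 0.1837 0.105 ] [ 0.0167 -0.0013  0.    ] [ 0.017  -0.0013  0.    ]
yaw 4.195783514672391
[0.5822 0.2526 0.105 ] [0.5777 0.1921 0.105 ] [ 0.0032 -0.0002  0.    ]
yaw 4.300308160323083
tip [0.5767 0.2099 0.18  ]
slot x at y=.2 0.5785509474858458
slot x at y=.2 0.5782652422873982
[[318.2604 193.805 ]] [0.5823 0.2833 0.4251]
```

Emit:
play_rows(linear=[[1,1,4],[2,2,14],[3,2.4,28],[3,2.4,42],[3,2.4,53],[3,2.4,59],[3,2.4,61],[3,2.4,61],[3,2.4,61]], rot=[[0,0,0],[0,0,0],[0,0,0],[0,0,0],[0,0,0],[0,0,0],[0,0,0],[0,0,0],[0,0,0]], fingers=[255,255,255,255,255,255,255,255,255])

```text
time_s: 8.5
position: [0.5792, 0.2029, 0.2031]
tcp_rot: [[0.075, 0.997, 0.001], [0.997, -0.075, 0.0], [0.0, 0.001, -1.0]]
force: [-0.6, -0.3, -1.1]
opening: 0.154
```

Run:
```python
from h import *
np.set_printoptions(precision=4,suppress=True)
c=get_calibration("wrist");np.save("w5.npy",c["camera_from_world"]);im=capture("wrist");
cv2.imwrite("pics/w5.png",im[:,:,::-1])
cv2.imwrite("pics/w5c.png",cv2.resize(im[130:250,260:380,::-1],None,fx=5,fy=5,interpolation=cv2.INTER_CUBIC))
im=capture("scene");cv2.imwrite("pics/s5.png",im[:,:,::-1]);cv2.imwrite("pics/s5c.png",cv2.resize(im[110:200,310:400,::-1],None,fx=6.6,fy=6.6,interpolation=cv2.INTER_CUBIC))
s=bot.read_state();print(s["time_s"],s["position"],s["tcp_rot"],s["force"],s["moment"],s["opening"]*87)
```

```text
8.6 [0.5792 0.2029 0.2033] [[ 0.0747  0.9972  0.0015]
 [ 0.9972 -0.0747  0.0002]
 [ 0.0004  0.0015 -1.    ]] [ 0.1836 -0.4327 -1.4693] [-0.0411 -0.1382 -0.023 ] 13.528050069429725
```

View pics/w5c.png

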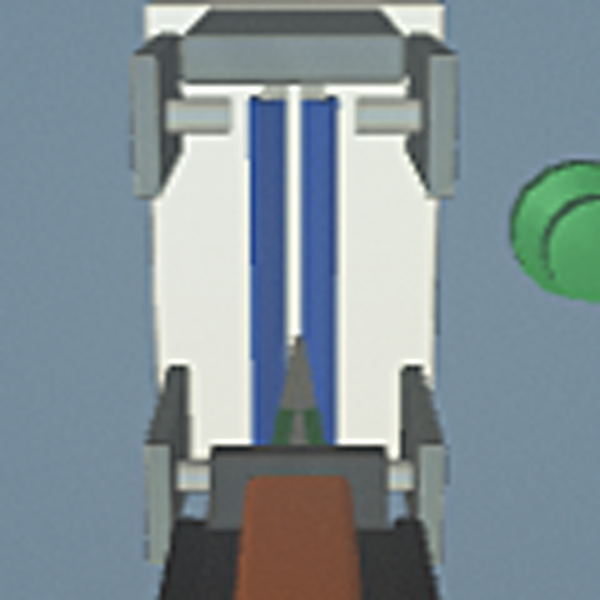

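View pics/s5c.png

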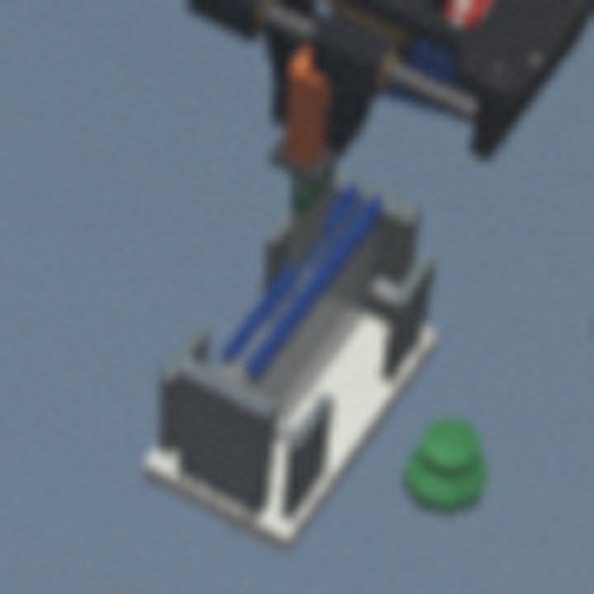

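The tip is at crop (298,335) and the slot middle at ~294, so the tip is about 0.8 mm too far to +x. I'll correct that and enter slowly.

Emit:
play_rows(linear=[[0,-0.8,0],[0,-0.8,2],[0,-0.8,5],[0,-0.8,8],[0,-0.8,11],[0,-0.8,14],[0,-0.8,17],[0,-0.8,20],[0,-0.8,23],[0,-0.8,26],[0,-0.8,29],[0,-0.8,32],[0,-0.8,34],[0,-0.8,34],[0,-0.8,34]], rot=[[0,0,0],[0,0,0],[0,0,0],[0,0,0],[0,0,0],[0,0,0],[0,0,0],[0,0,0],[0,0,0],[0,0,0],[0,0,0],[0,0,0],[0,0,0],[0,0,0],[0,0,0]], fingers=[255,255,255,255,255,255,255,255,255,255,255,255,255,255,255])

```text
time_s: 10.1
position: [0.5782, 0.2029, 0.1684]
tcp_rot: [[0.075, 0.997, 0.001], [0.997, -0.075, 0.0], [0.0, 0.001, -1.0]]
force: [1.7, 0.9, -1.8]
opening: 0.16
```

Run:
```python
from h import *
np.set_printoptions(precision=4,suppress=True)
im=capture("wrist");
cv2.imwrite("pics/w6c.png",cv2.resize(im[130:250,260:380,::-1],None,fx=5,fy=5,interpolation=cv2.INTER_CUBIC))
s=bot.read_state();print(s["time_s"],s["position"],s["tcp_rot"],s["force"],s["moment"],s["opening"]*87)
```

```text
10.15 [0.5782 0.2029 0.1684] [[ 0.0748  0.9972  0.0005]
 [ 0.9972 -0.0748  0.0001]
 [ 0.0001  0.0005 -1.    ]] [ 1.2484  0.6067 -0.4206] [ 0.0184 -0.4558  0.0488] 13.933760881438717
```

View pics/w6c.png

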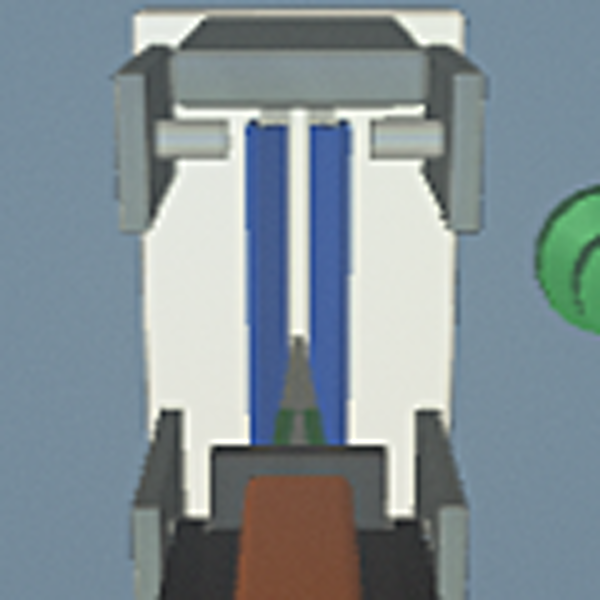

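The tip is in the slot and centred to about 0.3 mm. There's a force of about +1.3 N in x, so I'll nudge it by 0.3 mm and carry on down to mid-band.

Emit:
play_rows(linear=[[0,0.3,1],[0,0.3,3],[0,0.3,5],[0,0.3,7],[0,0.3,9],[0,0.3,11],[0,0.3,13],[0,0.3,15],[0,0.3,15],[0,0.3,15]], rot=[[0,0,0],[0,0,0],[0,0,0],[0,0,0],[0,0,0],[0,0,0],[0,0,0],[0,0,0],[0,0,0],[0,0,0]], fingers=[255,255,255,255,255,255,255,255,255,255])

```text
time_s: 11.15
position: [0.5783, 0.2029, 0.1533]
tcp_rot: [[0.075, 0.997, 0.0], [0.997, -0.075, 0.0], [0.0, 0.0, -1.0]]
force: [0.6, 0.2, 1.8]
opening: 0.159
```

Run:
```python
from h import *
np.set_printoptions(precision=4,suppress=True)
for i in range(3):
    im=capture("wrist"); s=bot.read_state();print(s["time_s"],s["position"],s["force"],s["moment"])
cv2.imwrite("pics/w7c.png",cv2.resize(im[130:250,260:380,::-1],None,fx=5,fy=5,interpolation=cv2.INTER_CUBIC))
```

```text
11.2 [0.5783 0.2029 0.1533] [0.7587 0.3209 1.2143] [ 0.0765 -0.2742  0.0175]
11.25 [0.5783 0.2029 0.1534] [0.4608 0.4028 1.1157] [ 0.0511 -0.3183  0.0367]
11.3 [0.5783 0.2029 0.1533] [1.5514 0.2682 2.027 ] [ 0.0226 -0.3704  0.0237]
```

View pics/w7c.png

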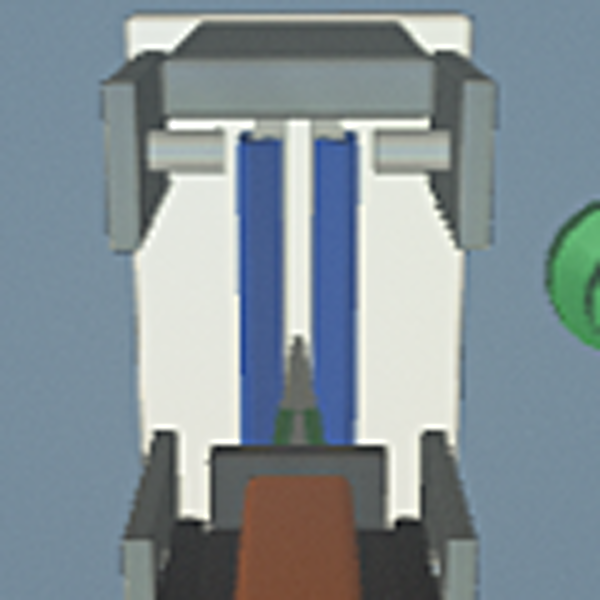

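The blade is centred, both lips are spreading evenly, and the vertical drag is about 2–3 N. Now the last 14 mm.

Emit:
play_rows(linear=[[0,0.2,1],[0,0.2,3],[0,0.2,5],[0,0.2,7],[0,0.2,9],[0,0.2,11],[0,0.2,13],[0,0.2,14],[0,0.2,14],[0,0.2,14],[0,0.2,14]], rot=[[0,0,0],[0,0,0],[0,0,0],[0,0,0],[0,0,0],[0,0,0],[0,0,0],[0,0,0],[0,0,0],[0,0,0],[0,0,0]], fingers=[255,255,255,255,255,255,255,255,255,255,255])

```text
time_s: 12.4
position: [0.5785, 0.2029, 0.1399]
tcp_rot: [[0.075, 0.997, 0.0], [0.997, -0.075, 0.0], [0.0, 0.0, -1.0]]
force: [-0.3, -0.5, 5.5]
opening: 0.155
```

Run:
```python
from h import *
np.set_printoptions(precision=4,suppress=True)
for i in range(4):
    im=capture("wrist") if i<3 else capture("scene"); s=bot.read_state();print(s["time_s"],s["position"],s["force"],s["moment"],s["opening"]*87)
    if i==2:cv2.imwrite("pics/w8c.png",cv2.resize(im[130:250,260:380,::-1],None,fx=5,fy=5,interpolation=cv2.INTER_CUBIC))
cv2.imwrite("pics/s8c.png",cv2.resize(im[100:200,310:410,::-1],None,fx=6,fy=6,interpolation=cv2.INTER_CUBIC))
cv2.imwrite("pics/s8.png",im[:,:,::-1])
```

```text
12.45 [0.5785 0.2029 0.1399] [-0.341  -0.7366  5.9578] [-0.032  -0.0839 -0.0085] 13.908300155328432
12.5 [0.5785 0.2029 0.1399] [0.0957 0.0901 5.8958] [-0.0172 -0.0219  0.0373] 13.786484609189406
12.55 [0.5785 0.2029 0.1399] [-0.2882 -0.4197  5.2117] [-0.0404 -0.1003  0.0272] 13.8233160345758
12.6 [0.5785 0.2029 0.1399] [ 0.1485 -0.3316  6.0426] [-0.03   -0.0423 -0.0024] 13.893464693253618
```

View pics/w8c.png

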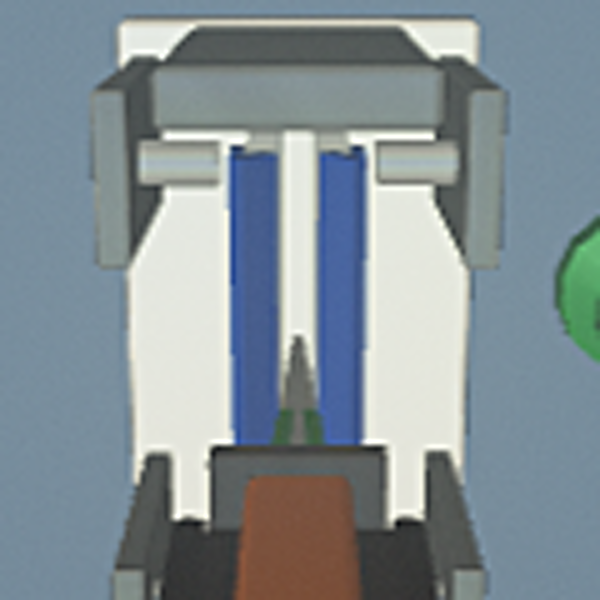

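View pics/s8c.png

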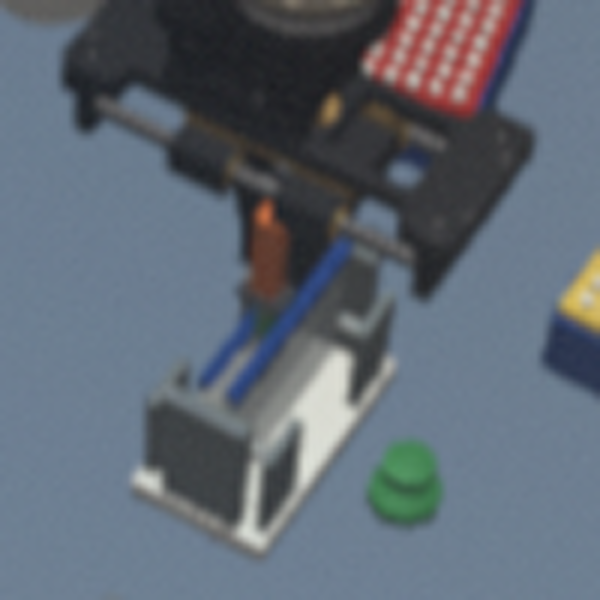

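The band sits at the lips and both plates are spread symmetrically. Vertical drag is about 6 N, lateral force about 0, and the gauge hasn't moved in the grip: the collar is on the same pixels as before entry. Handing in.

```bash
python3 -c "
from rig import bot
print(bot.hand_in()); s=bot.read_state(); print(s['time_s'],s['position'],s['force'])"
```

```text
the job is handed in; nothing more can be done
None
the job is handed in; nothing more can be done
```

The gauge is in the green-marked cassette, and I handed the job in at 12.6 s with the arm still holding it by the orange handle. I took it from the blue holder, carried it over at height, centred it with the wrist camera and lowered it in small steps. I don't know the verdict, since handing in reports none.

**Final height:** the TCP was at z = 0.1399 m. That puts the middle of the band at about 0.105 m, level with the lip tops. This assumes the handle did not slip; in the wrist picture the collar stayed on the same pixels throughout the insertion.

**Forces and centring:** vertical drag read 5–6 N and lateral force was close to 0. Both lips had spread evenly, with the tip within about 0.3 mm of the slot middle.

**Grip and tilt:** the finger opening read 13.9 mm on the 14 mm handle, and the tool was upright.

**Disagreements:** the first top-view estimate of the slot's x position was about 2 mm lower than the wrist-camera one. I used the wrist camera for centring, and the lateral force settled near zero. Going in, there was a sideways force of about 1.3 N, which I removed with nudges of 0.3 mm and 0.2 mm.

**Not measured directly:** I could not read the plate joints. I also did not measure whether the markers and the other objects had moved, though nothing in the pictures suggested contact.

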